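Fold up the retainer box and jaw model and case them

TASK

Put the orthodontic work away: swing the lid of the retainer box and the upper half of the hinged jaw model fully shut, and only then set each of them, upright, flat on the floor of a bay of its own in the two-bay storage case (either one in either bay). With both in place, swing the case's clear cover down until it is fully closed, let go, and leave the bottle, bowl and tweezers where they are.

Things in the scene. Friction and masses are not known exactly. Their poses are not given: they have to be found in the camera images.
- storage_case: Navy tray fixed to the bench, 100 (x) x 178 (y) x 10 mm high; origin at the centre of its underside, z up, x towards its cover hinge (side away from the robot). Floor 4 mm, rim 10 mm wide front and back, 4 mm at the ends; two bays, each 80 (x) x 70 (y) mm and 6 mm deep, centred at y = +50 and -50 mm, with a 30 mm wide web as high as the rim between them.
- bay_left (a point): Centre of the floor of the bay on the case's +y side, 4 mm above the bench; axes as the case's.
- bay_right (a point): Centre of the floor of the bay on the case's -y side, 4 mm above the bench; axes as the case's.
- case_cover (a joint): Case's clear navy-edged cover, rad: 0 shut, 1.57 upright, 1.65 stop. Hinge along case y at x = +50, z = 10 mm of the case; opens up and away from the robot. A shell 100 x 178 mm, 3 mm walls, outer top face 48 mm from the hinge plane (51 mm room over bay floors). Upright, that face looks away from the robot. Stiff: stays open; push from behind with 1.5 N at its edge; sinks slowly when nearly shut.
- retainer_box: Loose teal clamshell retainer box, about 95 g with its lid, a pink retainer fixed inside. Shut it is 64 (x) x 56 (y) x 32 mm high: base 22 mm, lid 10 mm. Origin at the centre of the underside of the base, z up; the lid's hinge is on the +x side. Shut, it can be gripped across its base's y faces.
- retainer_lid (a joint): Retainer box's lid, rad: 0 shut, 1.57 upright, more leans back beyond the hinge (stop 2.2). Hinge along the box's y at x = +32, z = 22 mm of the box; lid 64 mm long from the hinge, 52 mm wide, outer face 10 mm from the hinge plane. Friction hinge: stays where left, so push it all the way down; about 0.3 N at its edge moves it; the box itself slides on the bench at about 0.5 N or more.
- jaw_model: Loose hinged jaw model, about 170 g: dark steel base plate 66 (x) x 46 (y) x 5 mm, cream plaster blocks with pale blue teeth: lower 50 x 50 mm, centred at x = -7 mm, z 5 to 22 mm; upper 36 x 46 mm. Shut it is 47 mm high. Origin at the centre of the plate's underside, z up; hinge on the +x side. Shut, it can be gripped across the lower block's y faces.
- jaw_arm (a joint): Jaw model's upper half, rad: 0 shut, 1.57 upright, more leans back (stop 2.0). Hinge along the model's y at x = +28, z = 28 mm of the model; reaches 50 mm from the hinge; its outer plate face (46 mm wide) is 19 mm from the hinge plane. Friction hinge: stays open where it starts, about 0.4 N at its edge moves it, may drop by itself once below half way; press it down shut.
- amber_bottle: Bystander: small amber bottle, diameter 44 mm, 85 mm tall, origin at the centre of its underside. Leave it alone.
- mixing_bowl: Bystander: green mixing bowl, rim diameter 100 mm, 50 mm tall, origin at the centre of its underside. Leave it alone.
- tweezers: Bystander: steel tweezers lying flat, 128 mm long (x), about 20 mm wide, 8 mm high, origin at mid-length on the bench. Leave them alone.
There are look-alikes about, which are no part of the job. There is more than one size of the storage_case; the job needs the largest. What is shaped like the jaw_model but red or yellow is not meant.

How it is judged:
By the outcome, as a careful person would: the job done as asked, in the order asked, and still so for the second after the job is handed in, with the robot touching nothing.
It also fails if it takes over 72 s, if anything falls off the work surface, if the arm or the gripper's body presses on something with over 40 N, if the wrist force passes 120 N, or if a joint passes its speed limit or range.

ROBOT

A 6-joint arm with a two-finger parallel gripper is mounted at the origin on the work surface. World frame = base frame: x ahead of the robot, y to its left, z up, the work surface at z = 0. Lengths are in mm, angles in rad, forces in N, time in s.
With the tool pointing down it reaches from about 325 to 875 mm from the base axis. Payload 4.4 kg.
Tool frame: the origin (TCP) lies on the centre line of the jaws, within the pads' length; the fingertips stand ahead of it and the grasp point (between the pads) lies 6 mm ahead of it (ctrl.tcp_to_tips is the z of the fingertips in the tool frame, in mm); z points along the fingers, y is the direction in which the jaws open and shut (so a half turn about z gives the same grasp; the last joint's range is limited). The gripper opens to 85 mm and grips with 20 to 120 N. Pads are 22 mm wide; open, the fingers measure 114 mm over their backs; the gripper's body (76 mm by 85 mm) begins 54 mm behind the grasp point. The pads swing forward as they close: fully open they stand 13 mm farther back than shut.
Start: joints at [-1.308, 0.207, 1.542, -0, 1.393, -0.15], TCP at [230.664, -526.708, 256.282] pointing down, gripper open.
Joint ranges: [-2.73, 2.73], [-0.86, 2.22], [0.23, 2.46], [-1.11, 4.25], [0.08, 2.63], [-2.82, 2.82]. Speed limits (rad/s): [2.79, 2.79, 3.14, 3.14, 3.14, 3.14].

INTERFACE

Orientations are given as a 3x3 rotation matrix whose columns are the frame's x, y, z axes.
In Python, from plant import ctrl, sensors, optics gives the robot as it stands. Calls block until the motion is done:
- ctrl.move_ptp(position, orientation): joint-space move of the TCP to a pose.
- ctrl.move_l(position, rot=None, vel=150, threshold=None): straight line of the TCP; rot=None keeps the orientation; vel is the mean speed in mm/s. With threshold (N) it stops when the force on the tool has changed by that much, and returns True; else False.
- ctrl.set_joints(angles): joint-space move.
- ctrl.gripper_to(opening, force=None): finger opening in mm; force is the grip in N (None keeps the last); returns when the fingers have stopped.
- ctrl.hold(seconds).
- ctrl.solve_ik(position, orientation): joint angles nearest the present ones, or None.
- sensors.read_state(): the state.
- optics.grab_frame(name): name is "scene" or "top" or "wrist"; returns (picture, depth): 400x640x3 uint8, red, green, blue; 400x640 float32, mm along the optical axis (not along the pixel's ray), 0 where there is no reading.
- optics.camera_params(name): a dict with "mtx" (3x3 intrinsics, pixels), "R" (3x3) and "t" (3): a world point X has camera coordinates R X + t; the wrist camera has in their place "T_tool_cam" (4x4, takes a point from camera to tool coordinates, whose origin is the TCP and whose axes are the flange's). Camera axes: x right, y down, z forward; pixel columns grow to the right and rows downward; lengths in mm; the calibration is good to about 2 mm. A picture is of the moment at which its call begins: read the wrist's pose just before it. camera_params takes no time and is no camera call.
A pose or a line that the arm cannot do raises ctrl.MotionError and nothing moves.
- ctrl.finish_job(): hands the job in, once; it reports no verdict.
The state is a dict: "t": time; "q": joint angles; "qvel": joint speeds; "tau": joint torques, N m; "eef_pos": TCP position; "eef_rot": TCP orientation; "force": force on the tool from outside, world axes, zero at the start; "wrist_torque": the same for the moment, N m; "grip_width": finger opening in mm.
Only numpy, scipy, OpenCV 4.12 (cv2) and the standard library are available. Lean on these libraries where they do the work, as an engineer would, in place of code of your own. Each camera call takes 0.05 s, during which the arm holds its last target.

## Working session

There is one attempt and no reset: what is moved stays moved. The work goes in short steps, each a Python script; the robot and the scene stay as the last script left them, time stands still between calls to the robot, and variables do not carry over. Pictures are saved under pics/ and viewed, and the job is handed in when it is done.

```bash
ls; mkdir -p pics; python3 - <<'E'
from plant import ctrl,sensors,optics
import cv2,numpy as np
for n in ["scene","top"]:
    p,d=optics.grab_frame(n); cv2.imwrite(f"pics/{n}0.png",p[:,:,::-1]); np.save(f"{n}0.npy",d); np.save(f"{n}0c.npy",p)
    c=optics.camera_params(n); print(n,c['mtx'].tolist(),np.round(c['R'],3).tolist(),np.round(c['t'],1))
c=optics.camera_params("wrist");print(c)
s=sensors.read_state();print(s['t'],s['eef_rot'],ctrl.tcp_to_tips)
E
```

```text
pics
scene [[486.5055206798921, 0.0, 316.45722219319], [0.0, 486.5055206798921, 198.75407516737818], [0.0, 0.0, 1.0]] [[0.693, 0.721, -0.018], [0.524, -0.521, -0.674], [-0.495, 0.457, -0.739]] [-321.3 -259.5 1459.7]
top [[429.65626001996395, 0.0, 324.73806297484526], [0.0, 429.65626001996395, 205.84218240713767], [0.0, 0.0, 1.0]] [[0.012, -1.0, 0.02], [-0.987, -0.015, -0.157], [0.157, -0.018, -0.987]] [-83.3 509.3 999.5]
{'mtx': array([[344.23787845,   0.        , 322.78994081],
       [  0.        , 344.23787845, 198.11085404],
       [  0.        ,   0.        ,   1.        ]]), 'T_tool_cam': array([[ 1.30614299e-03, -9.59037468e-01, -2.83276241e-01,
         7.13611011e+01],
       [ 9.99999147e-01,  1.25583304e-03,  3.59193343e-04,
         8.76265131e-02],
       [ 1.12677896e-05, -2.83276469e-01,  9.59038290e-01,
        -1.18031217e+02],
       [ 0.00000000e+00,  0.00000000e+00,  0.00000000e+00,
         1.00000000e+00]])}
0.1 [[ 9.16009285e-01  4.01156681e-01 -5.55135351e-04]
 [ 4.01156930e-01 -9.16006966e-01  2.08693927e-03]
 [ 3.28681780e-04 -2.13435214e-03 -9.99997668e-01]] 25.0
```

View pics/scene0.png

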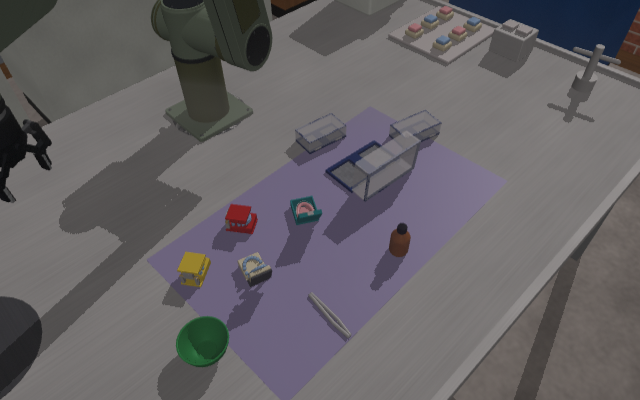

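View pics/top0.png

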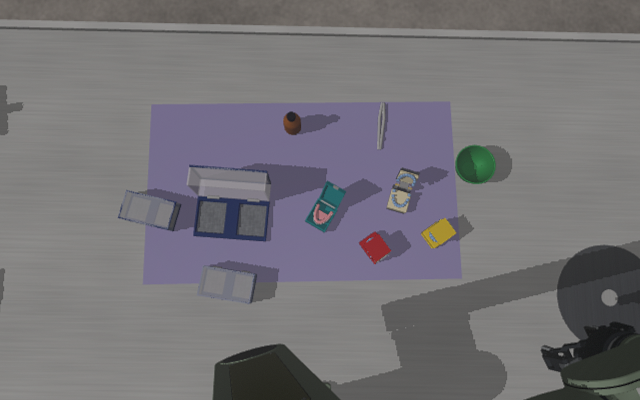

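Top view: the case with open cover is at about (232,200). Smaller closed look-alikes are at (150,210) and (228,283). The teal box is at (325,207). The cream jaw is at (403,190), with red (375,247) and yellow (439,233) look-alikes. Bottle is at (292,123), tweezers at (381,126), bowl at (475,164). The largest case is the open one. I'll confirm that with a crop and by measuring its size.

```bash
cat > h.py <<'E'
import numpy as np,cv2
from plant import ctrl,sensors,optics
def ray(cam,u,v,z,wpose=None):
    """pixels -> points on plane z"""
    c=optics.camera_params(cam)
    if cam=="wrist":
        p,Rt=wpose; T=c['T_tool_cam']; Rc=Rt@T[:3,:3]; o=p+Rt@T[:3,3]
    else:
        Rc=c['R'].T; o=-Rc@c['t']
    d=Rc@np.linalg.inv(c['mtx'])@np.array([u,v,1.])
    return o+d*(z-o[2])/d[2]
def cloud(cam,depth,wpose=None):
    c=optics.camera_params(cam)
    if cam=="wrist":
        p,Rt=wpose; T=c['T_tool_cam']; Rc=Rt@T[:3,:3]; o=p+Rt@T[:3,3]
    else:
        Rc=c['R'].T; o=-Rc@c['t']
    v,u=np.mgrid[0:400,0:640]
    P=np.stack([u,v,np.ones_like(u)],-1)@np.linalg.inv(c['mtx']).T*depth[...,None]
    return P@Rc.T+o
def down(yaw):
    """tool z down, tool y (jaw opening) at angle yaw from world x ... y axis dir"""
    y=np.array([np.cos(yaw),np.sin(yaw),0]); z=np.array([0,0,-1.]); x=np.cross(y,z)
    return np.stack([x,y,z],1)
E
python3 - <<'E'
from h import *
p=np.load('top0c.npy');d=np.load('top0.npy')
for n,(x0,y0) in dict(left=(110,150),right=(290,150)).items():
    cv2.imwrite(f'pics/crop_{n}.png',cv2.resize(p[y0:y0+150,x0:x0+180,::-1],None,fx=4,fy=4,interpolation=cv2.INTER_CUBIC))
for n,u,v,z in [('case near L',195,238,10),('near R',268,240,10),('far R',270,205,10),('far L',196,199,10),('box',325,207,20),('jaw',403,190,20),('bottle',292,123,0),('tw1',383,103,5),('tw2',379,148,5),('bowl',475,164,50),('small1',150,210,30),('small2',228,283,30)]:
    print(n,np.round(ray('top',u,v,z)))
E
```

```text
case near L [431. 240.  10.]
near R [428.  61.  10.]
far R [515.  59.  10.]
far L [528. 243.  10.]
box [511. -77.  20.]
jaw [ 557. -272.   20.]
bottle [733.  10.   0.]
tw1 [ 791. -226.    5.]
tw2 [ 669. -215.    5.]
bowl [ 619. -444.   50.]
small1 [496. 347.  30.]
small2 [324. 150.  30.]
```

View pics/crop_left.png

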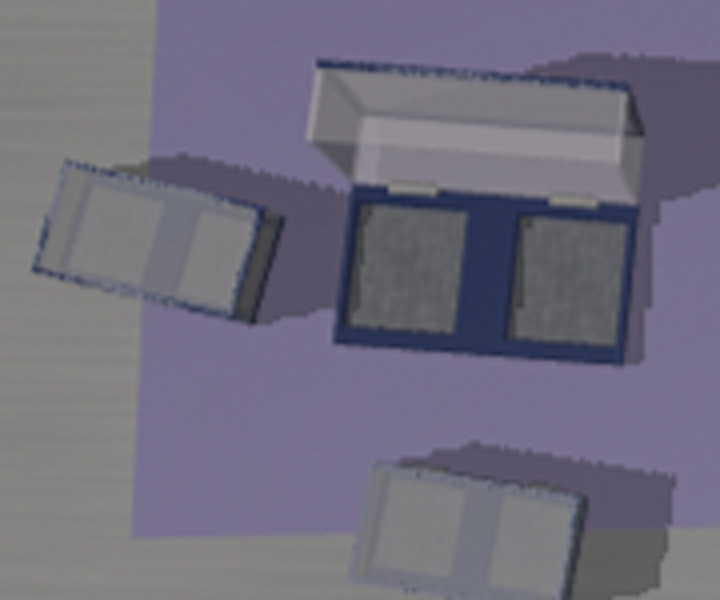

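View pics/crop_right.png

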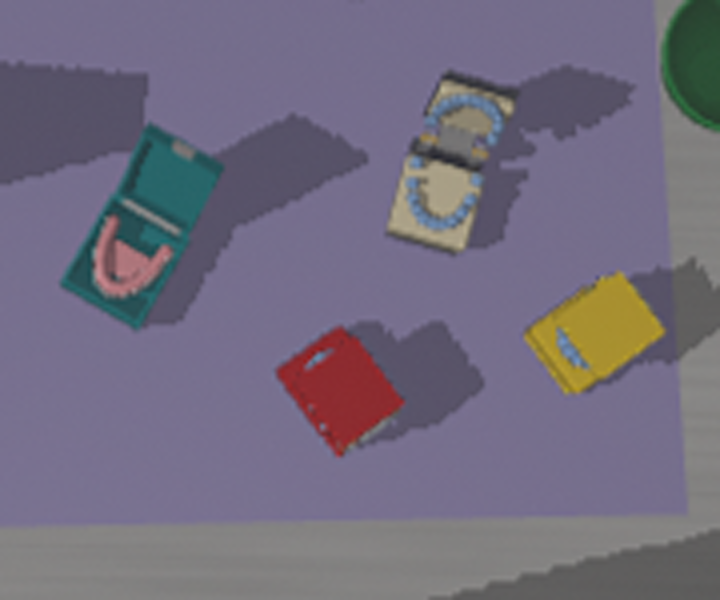

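The open case measures 180 mm between its end edges, against roughly 145 mm for the other two, so it is the one needed. The cream and blue jaw at (403,190) is the one meant. Next, wrist views.

```bash
python3 - <<'E'
from h import *
for n,pos in [('wA',[540,-180,200]),('wB',[500,140,230])]:
    ctrl.move_ptp(pos,down(-np.pi/2))
    s=sensors.read_state(); p,d=optics.grab_frame('wrist')
    cv2.imwrite(f'pics/{n}.png',p[:,:,::-1]); np.savez(n,p=p,d=d,pos=s['eef_pos'],rot=s['eef_rot']); print(s['t'],s['eef_pos'])
E
```

```text
1.8083 [ 539.89062342 -180.87697259  200.17220023]
3.0917 [500.42813674 139.04412789 229.94932292]
```

View pics/wA.png

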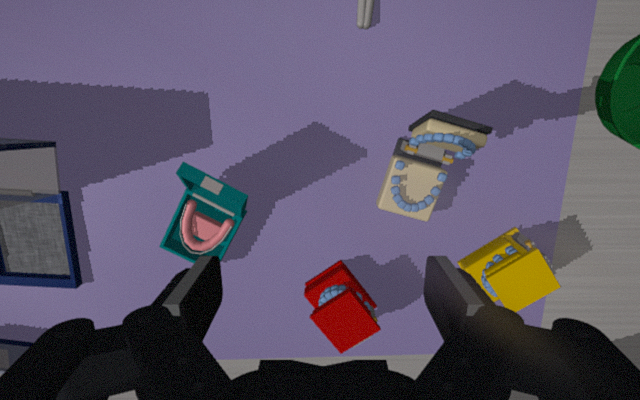

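View pics/wB.png

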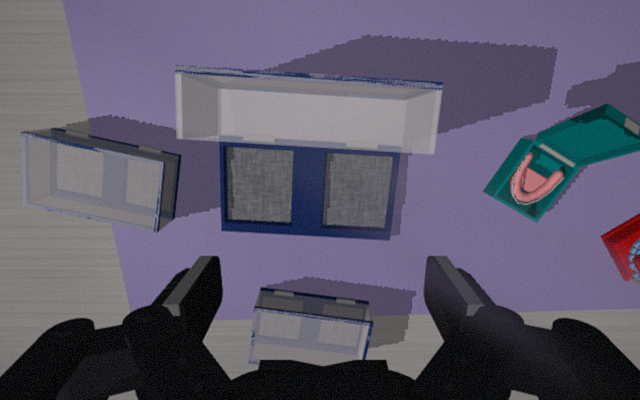

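```bash
python3 - <<'E'
from h import *
w={}
for n in ['wA','wB']:
    f=np.load(n+'.npz'); C=cloud('wrist',f['d'],(f['pos'],f['rot'])); hsv=cv2.cvtColor(f['p'],cv2.COLOR_RGB2HSV); w[n]=(f['p'],C,hsv)
def rect(P,nm):
    P=P.astype(np.float32); (c,s,a)=cv2.minAreaRect(P); print(nm,len(P),np.round(c,1),np.round(s,1),round(a,1))
    print(cv2.boxPoints((c,s,a)).round(0).tolist())
for n in ['wA','wB']:
    p,C,h=w[n]; z=C[...,2]
    mat=(h[...,0]>115)&(h[...,0]<140)&(z<8); print(n,'mat z',np.median(z[mat]))
    t=(h[...,0]>80)&(h[...,0]<98)&(h[...,1]>110)&(C[...,0]>400)
    Z=z[t]; print('teal zhist',np.histogram(Z,bins=np.arange(-5,110,5)))
    m=t&(z>17)&(z<24.5); rect(C[m][:,:2],'box rim')
    m=t&(z<24.5)&(z>-5); rect(C[m][:,:2],'box base')
    m=t&(z>30); 
    P=C[m]; c=P.mean(0); U,S,V=np.linalg.svd(P-c,full_matrices=False); print('lid plane n',V[2].round(3),'c',c.round(0),'zmax',P[:,2].max(),S.round(0))
p,C,h=w['wA']; z=C[...,2]
roi=np.zeros(z.shape,bool); roi[95:230,365:505]=1
m=roi&(z>6)
print(np.histogram(z[m],bins=np.arange(-5,110,5)))
m=roi&(z>17)&(z<24.5); rect(C[m][:,:2],'jaw lower')
cr=(h[...,0]>15)&(h[...,0]<32)&(h[...,1]>40)&(h[...,1]<140)
m=roi&(z>17)&(z<25)&cr; rect(C[m][:,:2],'jaw lower cream')
p,C,h=w['wB']; z=C[...,2]
nv=(h[...,0]>105)&(h[...,0]<125)&(h[...,1]>130)&(z>6)&(z<14)
r=np.zeros(z.shape,bool); r[140:245,210:410]=1
rect(C[nv&r][:,:2],'case rim'); print(np.median(z[nv&r]))
r[:]=0;r[60:160,170:450]=1; m=r&(z>60); print('cover zmax',np.percentile(z[m],[50,99]), )
m=r&(z>95);rect(C[m][:,:2],'cover top edge')
E
python3 - <<'E'
import numpy as np,cv2
a=np.load('wA.npz')['p'][:,:,::-1]
cv2.imwrite('pics/cA.png',cv2.resize(np.hstack([a[150:280,150:260],a[100:230,370:500]]),None,fx=3,fy=3,interpolation=cv2.INTER_CUBIC))
E
```

```text
wA mat z 1.1536383922336881
teal zhist (array([  1, 682, 112, 153, 184, 924,  53,  20,  16,  17,  17,  15,  13,
        16,  16, 297, 503,   0,   0,   0,   0,   0]), array([ -5,   0,   5,  10,  15,  20,  25,  30,  35,  40,  45,  50,  55,
        60,  65,  70,  75,  80,  85,  90,  95, 100, 105]))
box rim 999 [495.  -70.2] [56.  72.7] 61.0
[[450.0, -77.0], [513.0, -112.0], [540.0, -63.0], [477.0, -28.0]]
box base 2023 [515.1 -26.2] [162.   86.6] 73.4
[[450.0, -91.0], [533.0, -116.0], [580.0, 39.0], [497.0, 64.0]]
lid plane n [-0.998  0.041  0.045] c [ 550. -146.  191.] zmax 318.2183774513701 [4907. 1721.  464.]
wB mat z 1.208846703163772
teal zhist (array([   2,  918,  273,  326,  408, 1155,  290,  309,  297,  326,  341,
        371,  389,  400,  234,  167,  328,    0,    0,    0,    0,    0]), array([ -5,   0,   5,  10,  15,  20,  25,  30,  35,  40,  45,  50,  55,
        60,  65,  70,  75,  80,  85,  90,  95, 100, 105]))
box rim 1352 [496.5 -70.4] [57.8 74.1] 60.9
[[450.0, -78.0], [515.0, -114.0], [543.0, -63.0], [478.0, -27.0]]
box base 3020 [519.1 -94. ] [ 71.4 151.5] 44.5
[[441.0,
[... 263 characters left out ...]
 1110,  250,    4,    0,    0,    0,    0]), array([ -5,   0,   5,  10,  15,  20,  25,  30,  35,  40,  45,  50,  55,
        60,  65,  70,  75,  80,  85,  90,  95, 100, 105]))
jaw lower 2309 [ 537.7 -262.4] [49.9 64.3] 74.1
[[500.0, -278.0], [562.0, -295.0], [575.0, -247.0], [514.0, -230.0]]
jaw lower cream 1996 [ 537.7 -262.1] [49.  61.1] 73.7
[[502.0, -277.0], [560.0, -294.0], [574.0, -247.0], [515.0, -230.0]]
case rim 3447 [478.  154.4] [176.7  92.8] 86.5
[[426.0, 69.0], [519.0, 63.0], [530.0, 240.0], [437.0, 245.0]]
10.479504331345424
cover zmax [108.24277438 111.21266919]
cover top edge 19372 [562.6 149. ] [178.7  48.1] 86.5
[[533.0, 61.0], [581.0, 58.0], [592.0, 237.0], [544.0, 240.0]]
```

View pics/cA.png

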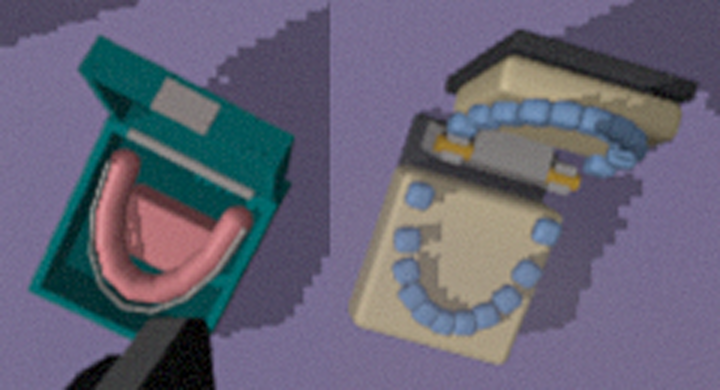

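Measured poses:

| Thing | x, y (mm) | Yaw | Size check |
|---|---|---|---|
| Box | (491.5, -68) | -29° | width 56-58 mm (given 56) |
| Jaw | (538, -263) | -16° | width 50 mm (given 50) |
| Case | (481.6, 154) | -3.5° | length 177 mm (given 178) |

All of these match the given sizes. Next I'll swing the retainer lid shut with the closed fingertips, tracing an arc about its hinge.

```bash
cat >> h.py <<'E'
BOX=(np.array([491.5,-68.]),-0.506); JAW=(np.array([537.8,-262.9]),-0.276); CASE=(np.array([481.6,154.2]),-0.061)
def wp(F,x,y,z):
    c,a=F; return np.array([c[0]+np.cos(a)*x-np.sin(a)*y, c[1]+np.sin(a)*x+np.cos(a)*y, z])
def orient(F): return down(-np.pi/2+F[1])
def sweep(F,hx,hz,L,off,r,th0,pre=15,vel=90):
    """tool x centre = finger front face + 11; tip z = TCP - 25"""
    R=orient(F); pts=[]
    f=lambda xf,zt: wp(F,xf+11,0,zt+25)
    xs=hx-L*np.cos(th0)+off*np.sin(th0)+pre
    zt0=hz+r*0.8
    ctrl.move_ptp(f(xs,hz+L+45),R); ctrl.move_l(f(xs,zt0),vel=200)
    for th in np.arange(th0,-0.01,-0.16):
        if th>np.pi/2: xf,zt=hx-L*np.cos(th)+off*np.sin(th),zt0
        else: xf,zt=hx-r*np.cos(th)+off*np.sin(th), hz+r*np.sin(th)+off*np.cos(th)
        ctrl.move_l(f(xf,zt),vel=vel)
    hit=ctrl.move_l(f(hx-r,hz+off-6),vel=25,threshold=4)
    s=sensors.read_state(); print('press',hit,s['force'].round(1),'tip z',s['eef_pos'][2]-25,s['t'])
    ctrl.move_l(f(hx-r,hz+off+40),vel=250)
def snap(n):
    s=sensors.read_state(); p,d=optics.grab_frame('wrist')
    cv2.imwrite(f'pics/{n}.png',p[:,:,::-1]); np.savez(n,p=p,d=d,pos=s['eef_pos'],rot=s['eef_rot']); print(n,s['t'])
E
python3 - <<'E'
from h import *
ctrl.gripper_to(0)
sweep(BOX,32,22,64,10,55,2.1)
ctrl.move_l(wp(BOX,-60,0,180),vel=300)
snap('b1')
E
```

```text
press True [-1.2  0.4  5.5] tip z 31.893331958432398 9.3167
b1 10.1
```

View pics/b1.png

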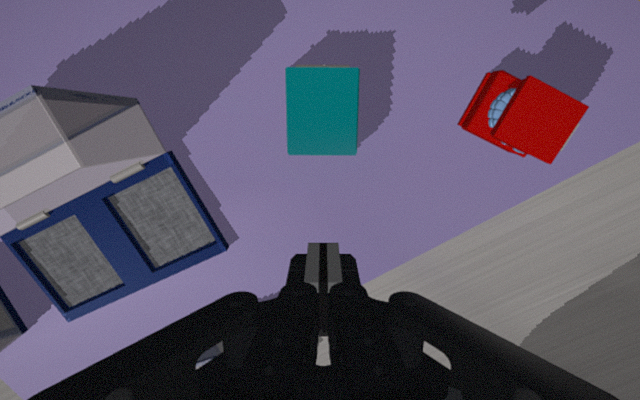

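The view shows the teal lid flat and shut at (322,110), with the press at 31.9 mm against an expected 32. Next I'll measure the box, then close the jaw.

```bash
python3 - <<'E'
from h import *
f=np.load('b1.npz'); C=cloud('wrist',f['d'],(f['pos'],f['rot'])); h=cv2.cvtColor(f['p'],cv2.COLOR_RGB2HSV)
t=(h[...,0]>80)&(h[...,0]<98)&(h[...,1]>110); t[:, :260]=0; t[170:]=0; t[:,400:]=0
m=t&(C[...,2]>27)&(C[...,2]<40); print(np.percentile(C[m][:,2],[2,50,98])); print(cv2.minAreaRect(C[m][:,:2].astype(np.float32)))
sweep(JAW,28,28,50,19,42,1.95)
ctrl.move_l(wp(JAW,-60,0,190),vel=300)
snap('j1')
f=np.load('j1.npz'); C=cloud('wrist',f['d'],(f['pos'],f['rot'])); z=C[...,2]
r=np.zeros(z.shape,bool); r[20:200,240:400]=1
print(np.histogram(z[r&(z>6)],bins=np.arange(5,75,5)))
for a,b in [(17,25),(43,52)]:
    m=r&(z>a)&(z<b); print(cv2.minAreaRect(C[m][:,:2].astype(np.float32)),np.median(z[m]))
E
```

```text
[31.05174316 32.51263103 33.93138573]
((491.53271484375, -67.7615966796875), (52.26519012451172, 63.472190856933594), 61.008628845214844)
press True [-0.3  0.6  5.7] tip z 47.02238882274389 15.375
j1 16.1667
(array([   0,    0,   41,  399,   21,   83,    0,  154, 4423,    0,    0,
          0,    0]), array([ 5, 10, 15, 20, 25, 30, 35, 40, 45, 50, 55, 60, 65, 70]))
((524.4443969726562, -270.74176025390625), (42.78126907348633, 72.22821044921875), 41.26030731201172) 22.2656854092871
((542.1875, -264.0464172363281), (46.12432861328125, 53.47317886352539), 74.24068450927734) 47.43338805907109
```

View pics/j1.png

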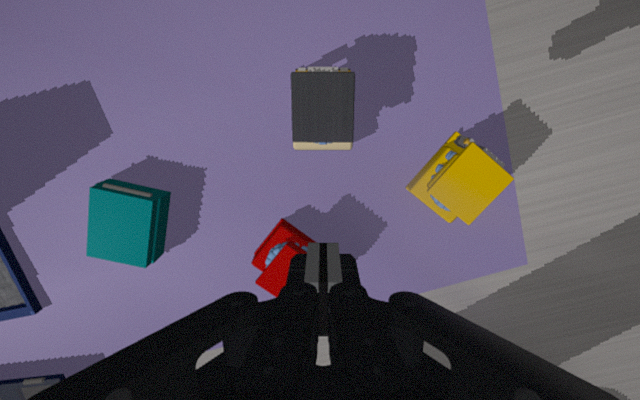

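The jaw is shut too: press at 47.0 mm, top face at 47.4 mm, centre unmoved. I'll grasp it across the lower block's y faces.

```bash
python3 - <<'E'
from h import *
J=(np.array([538.2,-263.]),-0.275)
ctrl.gripper_to(85)
ctrl.move_ptp(wp(J,-5,0,120),orient(J)); 
ctrl.move_l(wp(J,-5,0,33),vel=120,threshold=8)
print(sensors.read_state()['eef_pos'],ctrl.tcp_to_tips)
ctrl.gripper_to(40,force=40); s=sensors.read_state(); print(s['grip_width'],ctrl.tcp_to_tips)
ctrl.move_l(wp(J,-5,0,160),vel=200)
s=sensors.read_state(); print(s['grip_width'],s['force'],s['t'])
snap('j2')
E
```

```text
[ 534.08802571 -262.17279321   34.02611925] 25.0
48.3786784462141 25.0
48.47478933677441 [ 0.32252727  0.07200189 -2.04659689] 19.5333
j2 19.5333
```

View pics/j2.png

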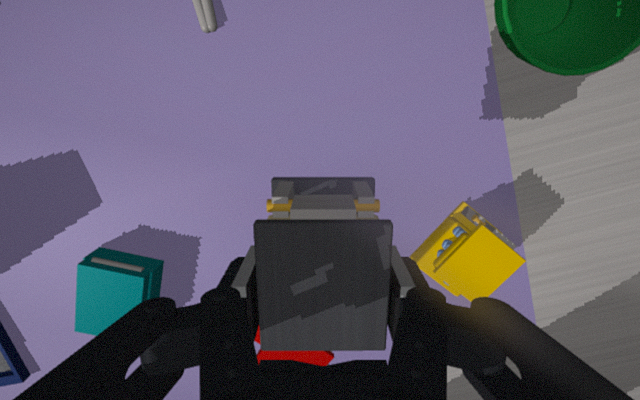

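The jaw is held straight between the fingers at (322,285), and the -2 N reading fits its weight. Next I'll set it in the right bay.

```bash
python3 - <<'E'
from h import *
R=orient(CASE)
ctrl.move_l(wp(CASE,-5,-50,165),R,vel=300)
ctrl.move_l(wp(CASE,-5,-50,48),vel=150)
hit=ctrl.move_l(wp(CASE,-5,-50,34),vel=25,threshold=4); s=sensors.read_state(); print(hit,s['eef_pos'],s['force'],s['t'])
ctrl.gripper_to(64); print(sensors.read_state()['force'])
ctrl.move_l(wp(CASE,-5,-50,150),vel=200)
ctrl.move_l(wp(CASE,-20,-70,220),vel=300); snap('j3')
E
```

```text
True [474.07006755 104.65244421  38.11374018] [-1.43274841 -0.62689683  5.82700896] 22.3583
[ 0.20623202  0.13343508 -0.11748225]
j3 23.775
```

View pics/j3.png

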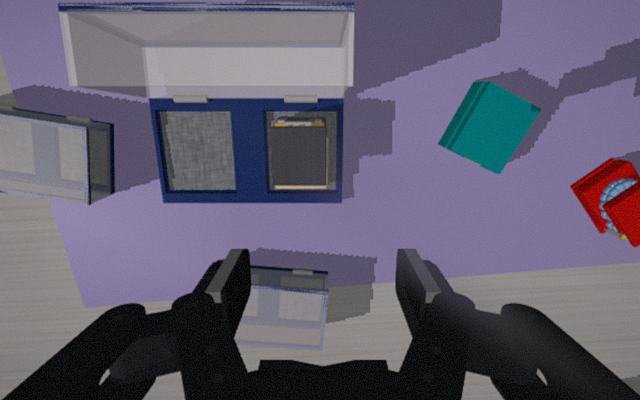

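The jaw sits in the right bay at (300,155); contact at TCP 38.1 is exactly 4 mm above the bench grasp. I'll check its top height and fetch the box.

```bash
python3 - <<'E'
from h import *
f=np.load('j3.npz'); C=cloud('wrist',f['d'],(f['pos'],f['rot'])); z=C[...,2]
r=np.zeros(z.shape,bool); r[105:200,255:345]=1
m=r&(z>47)&(z<56); print(cv2.minAreaRect(C[m][:,:2].astype(np.float32)),np.percentile(z[m],[5,50,95]))
P=C[m];A=np.c_[P[:,:2],np.ones(len(P))];print('tilt',np.linalg.lstsq(A,P[:,2],rcond=None)[0][:2]); print('bay',wp(CASE,0,-50,4))
ctrl.gripper_to(85)
ctrl.move_ptp(wp(BOX,0,0,120),orient(BOX))
ctrl.move_l(wp(BOX,0,0,33),vel=120,threshold=8)
print(sensors.read_state()['eef_pos'])
ctrl.gripper_to(45,force=40); s=sensors.read_state(); print(s['grip_width'])
ctrl.move_l(wp(BOX,0,0,170),vel=200)
s=sensors.read_state(); print(s['grip_width'],s['force'],s['t'])
snap('b2')
E
```

```text
((482.7777404785156, 104.32512664794922), (45.74663543701172, 53.1198844909668), 86.64781188964844) [50.03706828 51.46938556 52.6345474 ]
tilt [-0.0144957   0.00061663]
bay [478.55189116 104.29299616   4.        ]
[492.35922046 -67.94638499  33.80125871]
54.59602473518325
54.547113486134194 [ 0.00396999  0.51121654 -0.52319861] 27.0417
b2 27.0417
```

View pics/b2.png

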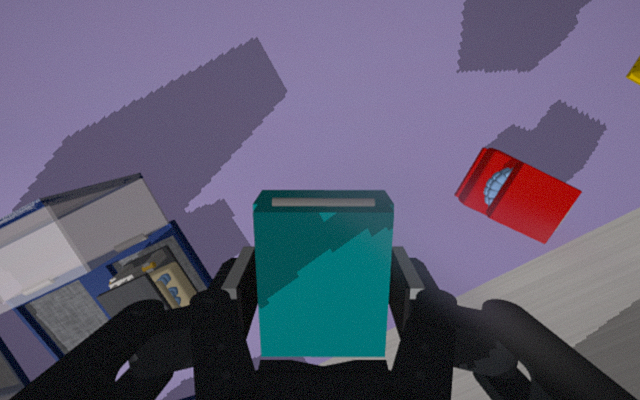

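The jaw's top reads 51.4 mm (expected 51) and level. The box is held square. Next I'll place it in the left bay.

```bash
python3 - <<'E'
from h import *
R=orient(CASE)
ctrl.move_l(wp(CASE,-2,50,170),R,vel=300)
ctrl.move_l(wp(CASE,-2,50,48),vel=150)
hit=ctrl.move_l(wp(CASE,-2,50,34),vel=25,threshold=4); s=sensors.read_state(); print(hit,s['eef_pos'],s['force'],s['t'])
ctrl.gripper_to(70); print(sensors.read_state()['force'])
ctrl.move_l(wp(CASE,-2,50,150),vel=200)
ctrl.move_l(wp(CASE,-20,0,220),vel=300); snap('b3')
f=np.load('b3.npz'); C=cloud('wrist',f['d'],(f['pos'],f['rot'])); z=C[...,2]; h=cv2.cvtColor(f['p'],cv2.COLOR_RGB2HSV)
t=(h[...,0]>80)&(h[...,0]<98)&(h[...,1]>110)
m=t&(z>31)&(z<42)&(C[...,1]>155)
P=C[m]; print(cv2.minAreaRect(P[:,:2].astype(np.float32)),np.percentile(P[:,2],[5,50,95]))
A=np.c_[P[:,:2],np.ones(len(P))];print('tilt',np.linalg.lstsq(A,P[:,2],rcond=None)[0][:2]); print('bay',wp(CASE,0,50,4))
# cover
m=(z>100)&(z<116)&(C[...,0]>525)&(C[...,1]>40)&(C[...,1]<260); print('cover',cv2.boxPoints(cv2.minAreaRect(C[m][:,:2].astype(np.float32))).round(),z[m].max())
E
```

```text
True [483.12056005 204.39926512  38.1735874 ] [0.22870067 0.24785372 4.7129804 ] 29.5667
[-0.16598817 -0.31405683 -0.57122992]
b3 31.025
((481.43267822265625, 204.30294799804688), (52.406272888183594, 64.12499237060547), 86.30343627929688) [35.21800181 36.51835486 37.66483775]
tilt [-0.00228584  0.00406795]
bay [484.64810884 204.10700384   4.        ]
cover [[533.  61.]
 [582.  58.]
 [592. 237.]
 [544. 240.]] 112.19423842027047
```

View pics/b3.png

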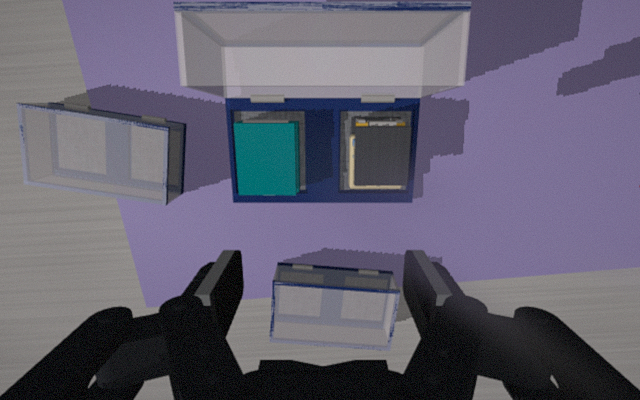

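The box is seated in the left bay: top at 36.5 mm (expected 36), level. Now I'll close the cover from behind.

```bash
python3 - <<'E'
from h import *
F=CASE;R=orient(F);hx,hz,L,off,r=50,10,100,48,86
ctrl.gripper_to(0)
f=lambda xf,zt: wp(F,xf+11,0,zt+25)
ctrl.move_ptp(f(125,165),R); ctrl.move_l(f(125,80),vel=200)
th0=1.68
for th in np.linspace(th0,0,12):
    if th>np.pi/2: xf,zt=hx-L*np.cos(th)+off*np.sin(th),80
    else: xf,zt=hx-r*np.cos(th)+off*np.sin(th), hz+r*np.sin(th)+off*np.cos(th)
    ctrl.move_l(f(xf,zt),vel=110); 
    s=sensors.read_state(); print(round(th,2),s['force'].round(1),s['eef_pos'].round(0))
hit=ctrl.move_l(f(hx-r,hz+off-6),vel=20,threshold=8)
s=sensors.read_state(); print(hit,s['force'].round(1),s['eef_pos'][2]-25,s['t'])
ctrl.hold(0.5)
ctrl.move_l(f(hx-r,hz+off+60),vel=200)
ctrl.move_l(wp(F,-70,0,230),vel=300)
snap('c1')
f=np.load('c1.npz'); C=cloud('wrist',f['d'],(f['pos'],f['rot'])); z=C[...,2]
m=(C[...,0]>420)&(C[...,0]<550)&(C[...,1]>50)&(C[...,1]<255)&(z>45)&(z<90)
P=C[m]; print(cv2.minAreaRect(P[:,:2].astype(np.float32)),np.percentile(P[:,2],[2,50,98]))
A=np.c_[P[:,:2],np.ones(len(P))];print('tilt',np.linalg.lstsq(A,P[:,2],rcond=None)[0][:2])
p,d=optics.grab_frame('top'); cv2.imwrite('pics/top1.png',p[:,:,::-1])
p,d=optics.grab_frame('scene'); cv2.imwrite('pics/scene1.png',cv2.resize(p[80:280,180:460,::-1],None,fx=2.8,fy=2.8))
E
```

```text
1.68 [-0.2  0.6  0.7] [602. 147. 107.]
1.53 [-0.4 -0.3  0.1] [588. 148. 124.]
1.37 [ 0.   0.1 -0.5] [573. 149. 129.]
1.22 [ 0.4 -0.1 -0.2] [558. 150. 132.]
1.07 [ 1.2 -0.2 -0.7] [543. 150. 133.]
0.92 [ 0.1 -0.3 -0. ] [528. 151. 132.]
0.76 [-0.3 -0.8  0.4] [514. 152. 129.]
0.61 [-0.4 -0.3  0.2] [500. 153. 123.]
0.46 [ 0.  -1.1 -0.3] [487. 154. 116.]
0.31 [0.1 0.5 0.5] [475. 155. 106.]
0.15 [ 0.3  0.5 -0.6] [464. 155.  95.]
0.0 [-0.1  0.1 -0.5] [457. 156.  83.]
True [-1.3  0.3  5.4] 58.02458443880043 36.7
c1 38.1333
((480.9206237792969, 154.09298706054688), (178.8112335205078, 100.06401824951172), 86.62090301513672) [57.02135726 58.49724473 59.97987838]
tilt [-0.00027792 -0.00014278]
```

View pics/c1.png

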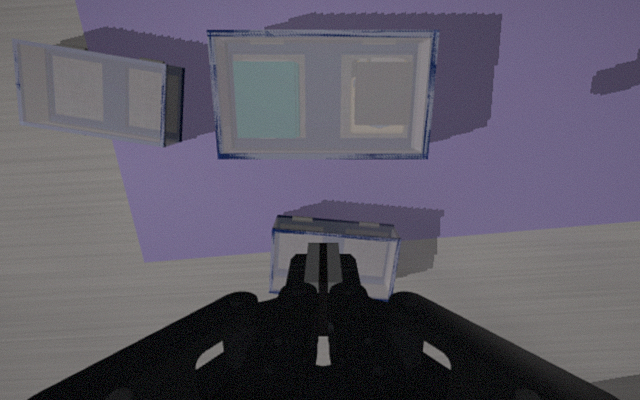

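View pics/top1.png

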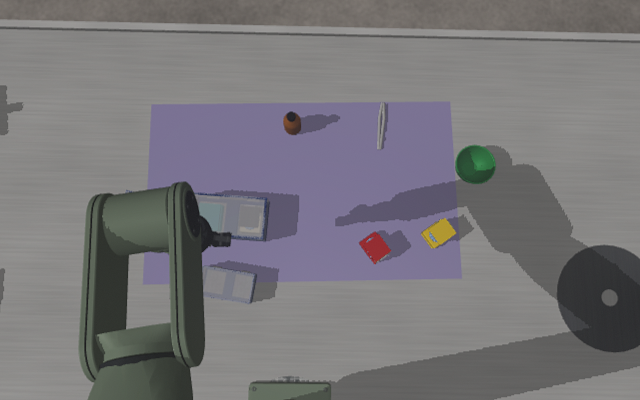

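View pics/scene1.png

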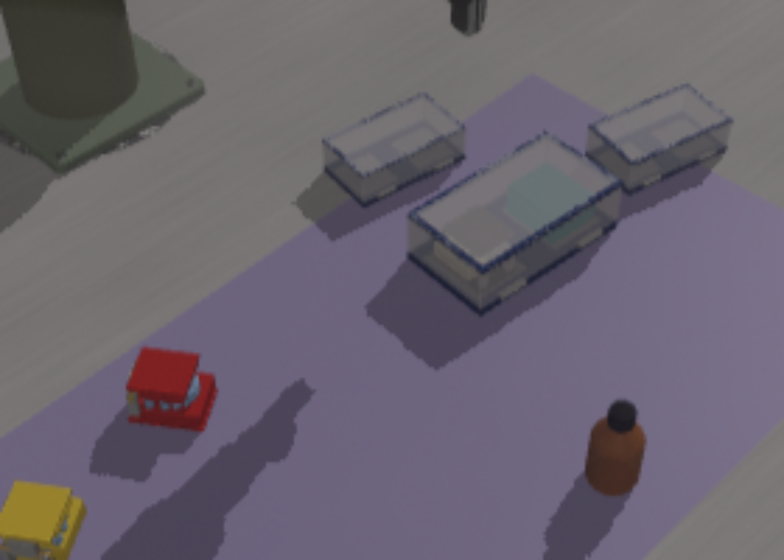

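The cover's top face is flat at 58.5 mm (expected 58) with no tilt, and both items show through it. The bottle (292,123), tweezers (381,126) and bowl (475,164) are at their original pixels, and the robot is touching nothing.

```bash
python3 - <<'E'
from h import *
print(ctrl.finish_job(), sensors.read_state()['t'])
E
```

```text
the job is handed in; nothing more can be done
the job is handed in; nothing more can be done
```

I shut the retainer lid and the jaw model, then set the jaw in the right bay and the box in the left. Finally I swung the cover of the largest case closed, backed away and handed the job in at about 38 s.

My last checks, none of which failed or disagreed:

| Check | Measured | Expected |
|---|---|---|
| Retainer lid, tip height when pressed shut | 31.9 mm | 32 mm |
| Jaw, tip height when pressed shut | 47.0 mm | 47 mm |
| Jaw top in its bay | 51.4 mm | 51 mm |
| Box top in its bay | 36.5 mm | 36 mm |
| Closed cover's top face | 58.5 mm | 58 mm |

- **Level:** the box and the cover measured level within 0.3°, and the jaw within 1°.
- **Bystanders:** in the last top view, the bottle, bowl and tweezers were at their original pixels.

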